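# Rock a tight locating block out of its nest

### The arm

A 7-joint arm with a two-finger parallel gripper is mounted at the origin on a cart in front of the work surface, level with it; the furniture and walls round the work are solid. World frame = base frame: x ahead of the robot, y to its left, z up, the work surface at z = 0. Lengths are in m, angles in degrees, forces in N, time in s.
With the tool pointing down it reaches from about 0.425 to 0.875 m from the base axis. Payload 4.7 kg.
Tool frame: the origin (TCP) lies on the centre line of the jaws, within the pads' length; the fingertips stand 8 mm ahead of it and the grasp point (between the pads) lies 11 mm behind it; z points along the fingers, x is the direction in which the jaws open and shut, and the axes are right-handed (so a half turn about z gives the same grasp; the last joint's range is limited). The gripper opens to 87 mm and grips with 3 to 60 N. Pads are 19 mm wide; open, the fingers measure 117 mm over their backs; the gripper's body (75 mm by 190 mm) begins 51 mm behind the grasp point.
Start: joints at [-76.427, 18.392, -4.016, 83.108, 1.295, 78.541, -3.26], TCP at [0.144, 0.634, 0.231] pointing down, gripper open.
Joint ranges: [-163.93, 163.93], [-17.29, 119.83], [-79.2, 71.16], [3.27, 140.29], [-89.18, 269.18], [5.43, 117.66], [-154.24, 154.24]. Speed limits (degrees/s): [147.25, 147.25, 180, 180, 180, 180, 180].

### API

Orientations are given as [roll, pitch, yaw] about the fixed x, y, z axes, in that order (R = Rz(yaw) Ry(pitch) Rx(roll)).
In Python, from rig import env, jaws, viewer, read_time, read_joints, read_joint_vel, read_joint_torque, read_ee_pos, read_tool_rot, read_force, read_wrist_torque, read_opening gives the robot as it stands. The module is installed in compiled form; this text tells all that it offers. Calls block until the motion is done:
- env.move_pose(position, orientation): joint-space move of the TCP to a pose.
- env.move_l(position, orientation=None, vel=0.15): straight line of the TCP; orientation=None keeps the orientation; vel is the mean speed in m/s.
- env.move_j(angles): joint-space move.
- jaws.let_go() and jaws.clamp(newtons=None): open the fingers fully, or close them until they stop; newtons is the grip in N (None keeps the last).
- env.sleep(seconds).
- env.solve_ik(position, orientation): joint angles nearest the present ones, or None.
- viewer.capture(name): name is "scene" or "top"; returns the picture (400x640x3 uint8, red, green, blue); there is no depth.
- viewer.camera_model(name): a dict with "fx", "fy", "cx", "cy" (pixels), "D" ([k1, k2, p1, p2, k3] as OpenCV has them; the pictures are not rectified), "world_to_cam" (4x4, takes a point from world to camera coordinates). Camera axes: x right, y up, looking along -z (the intrinsics and any distortion apply to the point x, -y, -z); pixel columns grow to the right and rows downward; lengths in m; the calibration is good to about 2 mm. A picture is of the moment at which its call begins. camera_model takes no time and is no camera call.
A pose or a line that the arm cannot do raises env.PlanningError and nothing moves.
- env.finish_job(): hands the job in, once; it reports no verdict.
Readings, each from a call of its own:
- read_time(): time.
- read_joints(): joint angles.
- read_joint_vel(): joint speeds.
- read_joint_torque(): joint torques, N m.
- read_ee_pos(): TCP position.
- read_tool_rot(): TCP orientation.
- read_force(): force on the tool from outside, world axes, zero at the start.
- read_wrist_torque(): the same for the moment, N m.
- read_opening(): opening from 0.0 (shut) to 1.0 (fully open).
Only numpy, scipy, OpenCV 4.12 (cv2) and the standard library are available. Lean on these libraries where they do the work, as an engineer would, in place of code of your own. Each camera call takes 0.05 s, during which the arm holds its last target.

### The job

Swing the retaining gate of the small assembly nest up and back to its stop, gently. Then take the locating block by its upright grip and rock it sideways, one side up over its spring roller first and then the other, because it is too tight to be pulled straight out; do not let it jump out. Finish while still holding the block level straight above its nest, just clear of it (the underside about 2 cm above the nest's posts), and leave the things lying beside the nest alone.

Things in the scene. Friction and masses are not known exactly. Their poses are not given: they have to be found in the camera images.
- nest: The nest, fixed to the table: grey base plate 16 mm thick, x = -65 to +90 mm, y = -75 to +75 mm. Origin on the table under the seated block's middle; x points from the front (gate knob) to the back (gate hinge), y to the left, z up. Steel cheeks before and behind the block: inner faces at x = +-21 mm, tops z = 34 mm. Hinge ears at x = 61 to 79, y = +-42 to 50 mm, up to z = 60 mm.
- nest_center (a point): Centre of the seat on top of the base plate, 16 mm above the table, where the middle of the block's underside rests at the start; axes as the nest's.
- left_post (a point): Middle of the top of the dark left side post, 36 mm above the table: 30 mm long in x, inner face 33 mm and outer face 55 mm from the nest's middle. The right post mirrors it. Once the gate is open the posts are the highest fixed things beside the block.
- roller_rest_left (a point): Resting place of the left roller's axis, 27 mm above the table, 30.5 mm left of the nest's middle. The roller is a steel bar 7 mm thick and 27 mm long lying along x that sticks out of the post; a spring lets it give way outward up to 6 mm (12 N at first, then 1.2 N more per mm).
- roller_rest_right (a point): The same for the right roller, 30.5 mm right of the nest's middle.
- block_center (a point): Centre of the loose locating block (0.17 to 0.35 kg), half-way up, 46 mm above its underside; seated axes as the nest's. Steel body 40 mm (x) x 52 mm (y) x 30 mm high. To pass its roller a rib must rise about 10 mm, so the block tips about 0.19 rad about the other rib. Each side takes about 20 N (double for both at once); a rib that has passed rests on its roller, a pivot for the other side.
- grip_middle (a point): Where to hold the block: on its black upright grip, 68 mm above the block's underside, on its middle axis. The grip is 24 mm (x) x 14 mm (y) and reaches from 30 to 92 mm above the underside; hold it across the 14 mm, along y, the direction in which the block rocks.
- rib_left (a point): Middle of the round rib, 5 mm thick, along the block's left (+y) face, 26.5 mm from the middle and 6 mm above the underside. At the start it is 22 mm above the table, caught under the left roller; higher than 31 mm it has passed.
- rib_right (a point): The same on the block's right (-y) face.
- gate (a joint): Angle of the retaining gate, a flat steel frame 6 mm thick over the block's shoulders; the block's grip stands up through its window (y = +-20 mm). 0 rad: shut, level; 1.8 rad: leaning back on its stop. It starts between 0 and 0.3. Its hinge is stiff (0.22 N m) and it stays where it is left.
- gate_knob (a point): Centre of the gate's black knob: a short cylinder along the nest's y, 18 mm long, 18 mm diameter, on a 27 mm stem at the gate's front end, 139 mm from the hinge axis. Pinch it on its flat ends (along y) from above; it can turn between the fingers.
- gate_hinge (a point): On the gate's hinge axis, which runs along the nest's y: 70 mm behind the nest's origin and 51 mm above the table. The knob swings up and to the back about it.
- parts_bin: Bystander: open blue bin 60 x 85 x 28 mm lying to the right of the nest; origin at its underside. Leave alone.
- tape_b: Bystander: small black roll of tape lying flat, 55 mm across, 19 mm high, to the right of the nest. Leave alone.
- side_cutters: Bystander: side cutters 120 x 49 x 12 mm lying to the left of the nest. Leave alone. Farther left stands a stack of pink trays with spectacles on it, up to 0.23 m high; pass well above it.
Mind the look-alikes: they are no part of the job. Of the things that look like the part that bears block_center, the middle-sized one is meant.

How it is judged (in metres and radians):
On the way, in this order (a step that is already met when the one before it is completed fails the run):
1. the gate is swung back to its stop (over 1.65 rad) (value of joint gate above 1.65 rad), for 0.2 s.
2. one side of the block is over its roller (rib higher than 30 mm) while the other is still caught under its own (rib lower than 26 mm) (((z of rib_left in the frame of nest above 0.03 m and z of rib_right in the frame of nest below 0.026 m) or (z of rib_right in the frame of nest above 0.03 m and z of rib_left in the frame of nest below 0.026 m))), for 0.1 s.
3. the block is tipped back to within 0.1 rad of level with both ribs over their rollers (30 to 48 mm high), still down between the posts (z of rib_left in the frame of nest between 0.03 and 0.048 m and z of rib_right in the frame of nest between 0.03 and 0.048 m and angle between block_center's own z axis and vertical below 0.1 rad), for 0.1 s.
At the end, for the whole second after the job is handed in: The block is held still in the fingers, touching nothing else, level within 0.12 rad, its middle within 25 mm of straight above the nest's centre, its underside 5 to 45 mm above the tops of the nest's side posts (its centre 87 to 127 mm above the table); the gate is back at its stop (over 1.65 rad) (z of block_center in the frame of nest between 0.087 and 0.127 m and horizontal distance between block_center and nest_center below 0.025 m and angle between block_center's own z axis and vertical below 0.12 rad and contact force between block and the fingers above 1 N and contact force between block and nest below 0.05 N and linear speed of block below 0.02 m/s and value of joint gate above 1.65 rad); the arm keeps its last pose, push and grip.
It fails at once if the gate is flung (faster than 3 rad/s) (velocity of joint gate above 3 rad/s or velocity of joint gate below -3 rad/s).
It fails at once if the block jumps out (faster than 0.5 m/s) (linear speed of block above 0.5 m/s).
It fails at once if the bin, the tape roll or the cutters are pushed more than 3 cm (distance of any of parts_bin, tape_b, side_cutters from where it was at the start of the episode above 0.03 m).
It also fails if it takes over 58 s, if anything falls off the work surface, if the arm or the gripper's body presses on something with over 40 N, if the wrist force passes 120 N, or if a joint passes its speed limit or range.

## Working session

There is one attempt and no reset: what is moved stays moved. The work goes in short steps, each a Python script; the robot and the scene stay as the last script left them, time stands still between calls to the robot, and variables do not carry over. Pictures are saved under pics/ and viewed, and the job is handed in when it is done.

```bash
mkdir -p pics; ls
python3 - <<'E'
from rig import *
import cv2,numpy as np
for n in ["scene","top"]:
    im=viewer.capture(n); cv2.imwrite(f"pics/{n}0.png",im[:,:,::-1])
    m=viewer.camera_model(n); print(n,{k:np.round(v,4).tolist() for k,v in m.items()})
print(read_time(),read_ee_pos(),read_tool_rot(),read_force(),read_opening())
E
```

```text
pics
scene {'fx': 399.4405, 'fy': 399.4405, 'cx': 319.2042, 'cy': 199.8144, 'D': [-0.0721, 0.0, 0.0, 0.0, 0.0], 'world_to_cam': [[0.6267, -0.7792, 0.0073, -0.4722], [0.422, 0.3473, 0.8374, -0.1856], [-0.6551, -0.5218, 0.5465, -0.6843], [0.0, 0.0, 0.0, 1.0]]}
top {'fx': 438.1834, 'fy': 438.1834, 'cx': 323.2234, 'cy': 197.4353, 'D': [0.0318, 0.0, 0.0, 0.0, 0.0], 'world_to_cam': [[0.0115, -0.9999, -0.0111, -0.2295], [0.9907, 0.0099, 0.1358, -0.4923], [-0.1357, -0.0126, 0.9907, -0.8545], [0.0, 0.0, 0.0, 1.0]]}
0.1 [0.14356445 0.63344985 0.22955472] [1.79995965e+02 1.00750227e-01 7.72353827e+01] [ 0.28953583 -0.34767994 -0.59444474] 1.0003694894467499
```

View pics/scene0.png

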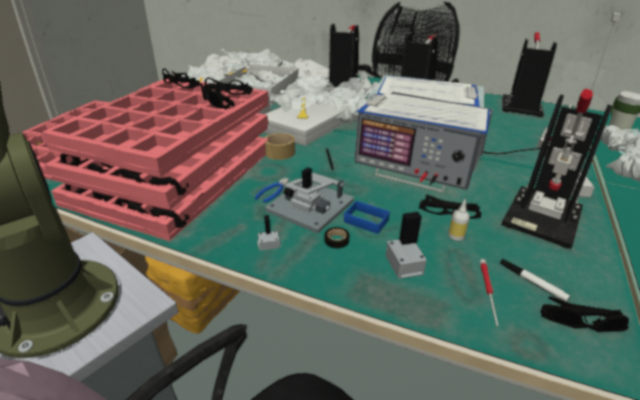

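View pics/top0.png

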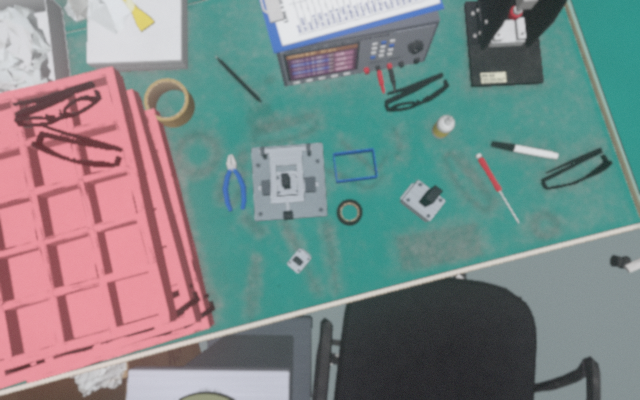

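The scene view shows the nest at about (308,197) and the top view shows it at about (288,182). Three things look like the block: a small one at top (299,261) / scene (268,236), the one in the nest at top (286,181) / scene (307,178), and a large one at top (424,200) / scene (408,245). The middle-sized one is in the nest under the gate, so I choose that and check it in a crop.

Run:
```python
import cv2,numpy as np
a=cv2.imread("pics/scene0.png")[155:255,240:400]; b=cv2.imread("pics/top0.png")[130:280,220:460]
cv2.imwrite("pics/c1.png",cv2.resize(a,None,fx=5,fy=5,interpolation=cv2.INTER_CUBIC))
b=cv2.imread("pics/top0.png")[135:230,220:340]
cv2.imwrite("pics/c2.png",cv2.resize(b,None,fx=6,fy=6,interpolation=cv2.INTER_CUBIC))
```

```text
(no output)
```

View pics/c1.png

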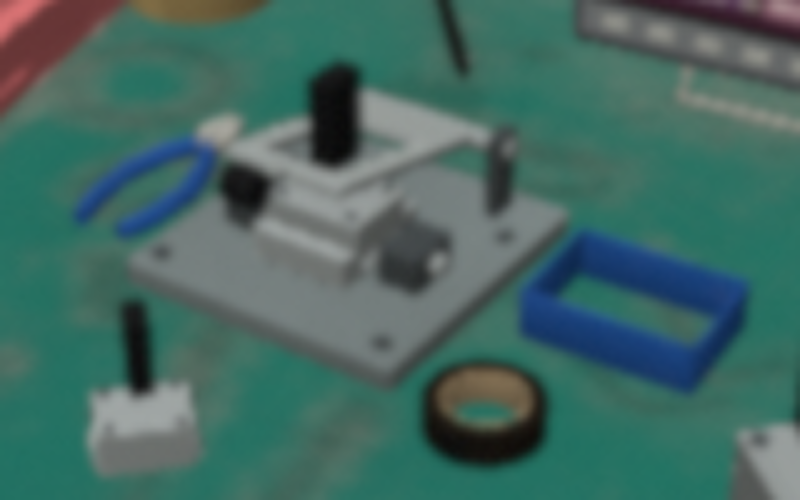

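View pics/c2.png

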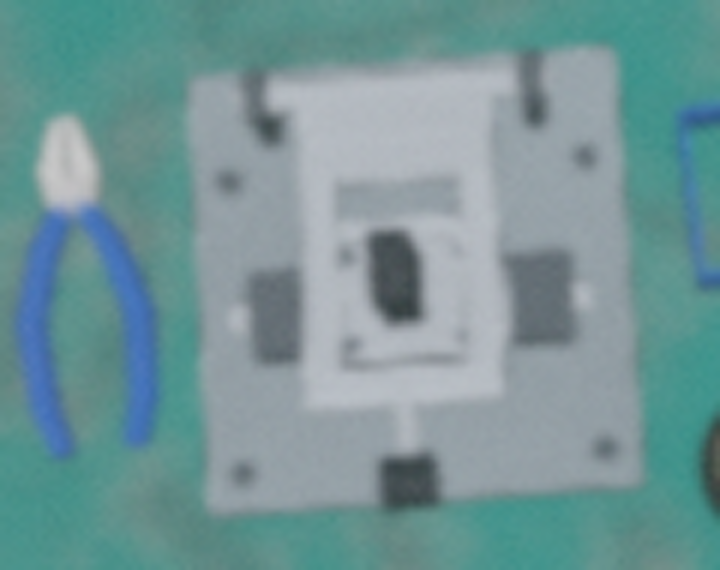

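```bash
cat > h.py <<'E'
import numpy as np,cv2
from rig import *
def proj(n,P):
    m=viewer.camera_model(n);P=np.atleast_2d(P).astype(float)
    W=np.array(m["world_to_cam"]);c=P@W[:3,:3].T+W[:3,3];c=c*[1,-1,-1]
    K=np.array([[m["fx"],0,m["cx"]],[0,m["fy"],m["cy"]],[0,0,1.]])
    return cv2.projectPoints(c.reshape(-1,1,3),np.zeros(3),np.zeros(3),K,np.array(m["D"],float))[0].reshape(-1,2)
def w(p,L):
    L=np.atleast_2d(L);c,s=np.cos(p[2]),np.sin(p[2])
    return np.c_[p[0]+c*L[:,0]-s*L[:,1],p[1]+s*L[:,0]+c*L[:,1],L[:,2]]
def knob(g): return [.07-.139*np.cos(g),0,.051+.139*np.sin(g)]
E
cat > fit.py <<'E'
from h import *
from scipy.optimize import least_squares
C2=lambda a:(np.array(a)+.5)/6-.5+[220,135]
C1=lambda a:(np.array(a)+.5)/5-.5+[240,155]
z=.016
tl=[[.09,.075,z],[.09,-.075,z],[-.065,-.075,z],[-.065,.075,z],[0,.044,.036],[0,-.044,.036]]
tp=C2([[191,75],[617,48],[645,485],[207,514],[275,315],[541,297]])
sl=[[-.065,.075,z],[-.065,-.075,z],[.09,-.075,z],[0,0,.108]]
sp=C1([[130,262],[390,378],[570,213],[336,72]])
kt=C2([[410,482]]);ks=C1([[243,190]])
def res(p):
    k=w(p,knob(p[3]));dz=[0,0,p[4]]
    return np.r_[(proj("top",w(p,tl)+dz)-tp).ravel(),(proj("scene",w(p,sl)+dz)-sp).ravel(),(proj("top",k+dz)-kt).ravel(),(proj("scene",k+dz)-ks).ravel()]
r=least_squares(res,[.6,-.1,0,.1,0],loss="soft_l1")
print(r.x,np.degrees(r.x[2:4]));print(np.round(res(r.x).reshape(-1,2),2))
E
python3 fit.py
```

```text
[ 0.51905862 -0.15216645  0.07421669  0.22584583 -0.0055201 ] [ 4.25230309 12.94001278]
[[-0.26  0.06]
 [-0.26  0.05]
 [-0.24  0.29]
 [ 0.13  0.09]
 [ 1.05 -0.32]
 [-0.16 -0.07]
 [-0.85 -0.3 ]
 [ 0.04 -0.95]
 [ 0.54  0.18]
 [ 0.01  1.  ]
 [-0.3   0.26]
 [ 0.79  0.01]]
```

```bash
cat >> fit.py <<'E'
print("dz=0")
f=lambda q:res(np.r_[q,0])
r=least_squares(f,[.6,-.1,0,.1],loss="soft_l1");print(r.x);print(np.round(f(r.x).reshape(-1,2),2))
for i,(n) in enumerate(["top","scene"]):
    a=12 if n=="top" else 8
    sel=np.r_[0:12,20:22] if n=="top" else np.r_[12:20,22:24]
    g=lambda q:f(q)[sel]
    r=least_squares(g,[.52,-.15,0.07,.2]);print(n,r.x,np.round(g(r.x),2), np.sqrt(np.diag(np.linalg.inv(r.jac.T@r.jac)))*.5)
E
python3 fit.py | sed -n '/dz=0/,$p'
```

```text
dz=0
[ 0.51791416 -0.15300544  0.07340935  0.19920438]
[[-0.3  -0.09]
 [ 0.14 -0.07]
 [ 0.13  0.63]
 [ 0.05  0.4 ]
 [ 1.07 -0.22]
 [ 0.14  0.06]
 [-1.1  -1.94]
 [-0.02 -2.6 ]
 [ 0.7  -1.41]
 [-0.06 -0.88]
 [ 0.03  1.18]
 [ 0.44 -0.24]]
top [ 0.51820493 -0.15272054  0.07466029  0.23931907] [-0.49 -0.18 -0.05 -0.25  0.03  0.43 -0.05  0.3   0.93 -0.33 -0.   -0.11
 -0.37  0.11] [0.00042207 0.00038791 0.00441795 0.02174988]
scene [ 0.51263126 -0.15735564  0.07581178  0.22311539] [-1.41 -0.23  0.12 -0.67  0.9   0.06 -0.1   0.61  0.48  0.05] [0.0008633  0.00076264 0.00839824 0.00935314]
```

The crops show the block seated under the gate. Its grip stands through the gate window at top (286,180) and the knob is at top (288,215). The two-view fit agrees to about 1 px: nest at about (0.518, -0.153), yaw about 4.2°, gate about 0.22 rad. Next I check reach and plan the approach.

```bash
cat >> h.py <<'E'
from scipy.spatial.transform import Rotation as Ro
N=np.array([.518,-.153,.0740])   # nest x,y,yaw
YAW=np.degrees(N[2])+90
GR=.011  # grasp point behind TCP
def pose(L,tilt=0,flip=0,off=0.0):
    """grasp point at nest point L, tool down, tilted by tilt rad about nest x; returns TCP pos, rpy(deg)"""
    R=Ro.from_euler('z',N[2])*Ro.from_euler('x',tilt)*Ro.from_euler('z',np.pi/2+flip*np.pi)*Ro.from_euler('x',np.pi)
    p=w(N,L)[0]+R.apply([0,0,GR+off])
    return p.tolist(),R.as_euler('xyz',degrees=True).tolist()
E
python3 - <<'E'
from h import *
print(env.solve_ik([.144,.634,.40],read_tool_rot().tolist()))
for fl in (0,1):
  for L,t in [([-.066,0,.25],0),([-.066,0,.08],0),(knob(1.77),0),([.0,0,.084],0),([0,-.012,.084],.22),([0,.012,.1],-.22),([0,0,.13],0)]:
    p,o=pose(L,t,fl); q=env.solve_ik(p,o); print(fl,np.round(p,3),np.round(o,1),None if q is None else np.round(q,0))
E
```

```text
[-76.93561144  17.68518281  -3.64942116  64.9902362    1.11584795
  97.45765378  -3.03470946]
0 [ 0.452 -0.158  0.239] [180.    0.   94.2] [  4.  -3.  11. 106.   1.  77. 110.]
0 [ 0.452 -0.158  0.069] [180.    0.   94.2] [-46.  12.  68. 119. -14.  57. 123.]
0 [ 0.615 -0.146  0.176] [180.    0.   94.2] [-28.  24.  50.  91. -19.  74. 119.]
0 [ 0.518 -0.153  0.073] [180.    0.   94.2] [-36.  20.  57. 111. -19.  60. 125.]
0 [ 0.519 -0.163  0.073] [180.  -12.6  94.2] [-28.  29.  62. 106. -38.  72. 143.]
0 [ 0.517 -0.143  0.089] [180.   12.6  94.2] [-36.  12.  44. 113.   5.  56.  99.]
0 [ 0.518 -0.153  0.119] [180.    0.   94.2] [-39.  16.  60. 108. -15.  64. 121.]
1 [ 0.452 -0.158  0.239] [-180.     0.   -85.8] [-34.  -6.  47. 107.   5.  77. -74.]
1 [ 0.452 -0.158  0.069] [-180.     0.   -85.8] [-44.  11.  65. 119. -12.  57. -58.]
1 [ 0.615 -0.146  0.176] [-180.     0.   -85.8] [-21.  21.  41.  91. -14.  73. -64.]
1 [ 0.518 -0.153  0.073] [-180.     0.   -85.8] [-37.  21.  60. 111. -21.  60. -54.]
1 [ 0.519 -0.163  0.073] [-180.    12.6  -85.8] [-31.  33.  68. 106. -42.  75. -34.]
1 [ 0.517 -0.143  0.089] [-180.   -12.6  -85.8] [-35.  12.  44. 113.   5.  56. -81.]
1 [ 0.518 -0.153  0.119] [-180.     0.   -85.8] [-35.  14.  55. 108. -13.  64. -61.]
```

Run:
```python
from h import *
p,o=read_ee_pos(),read_tool_rot()
env.move_l([p[0],p[1],.40],vel=.25); print(read_time(),read_ee_pos())
q=read_joints(); q[0]=19;q[2]=0;q[4]=0;q[6]=-67
env.move_j(q.tolist()); print(read_time(),read_ee_pos(),read_tool_rot())
p,o=pose([-.066,0,.26],0,1)
env.move_l(p,o,vel=.25); print(read_time(),read_ee_pos(),read_joints())
g=.22;k=knob(g); p,o=pose([k[0],0,k[2]+.05],0,1)
env.move_l(p,o,vel=.2); print(read_time(),read_ee_pos(),read_joints(),read_force())
for n in ["scene","top"]: cv2.imwrite(f"pics/{n}1.png",viewer.capture(n)[:,:,::-1])
a=cv2.imread("pics/scene1.png")[130:240,230:390]; cv2.imwrite("pics/c3.png",cv2.resize(a,None,fx=5,fy=5,interpolation=cv2.INTER_CUBIC))
print(proj("scene",np.array([read_ee_pos()]))-[230,130], proj("scene",w(N,k))-[230,130])
```

```text
0.925 [0.14350316 0.63309275 0.39825662]
4.3583 [ 0.60558524 -0.23532625  0.39815795] [ 1.79851266e+02  9.11505451e-02 -8.58953637e+01]
5.4167 [ 0.45329968 -0.15828471  0.25005939] [ 18.41292147  -2.79429199  -2.25691595 104.71641449  -0.10689542
  77.94595032 -69.5786652 ]
6.2083 [ 0.4536997  -0.15824597  0.12142406] [ 18.40668204   2.86780826  -2.40417806 114.3401233    0.13328506
  62.68639407 -69.82285802] [-0.66883075 -0.2125772   0.54016659]
[[58.78155061 44.33333229]] [[58.81002139 61.10571653]]
```

View pics/c3.png

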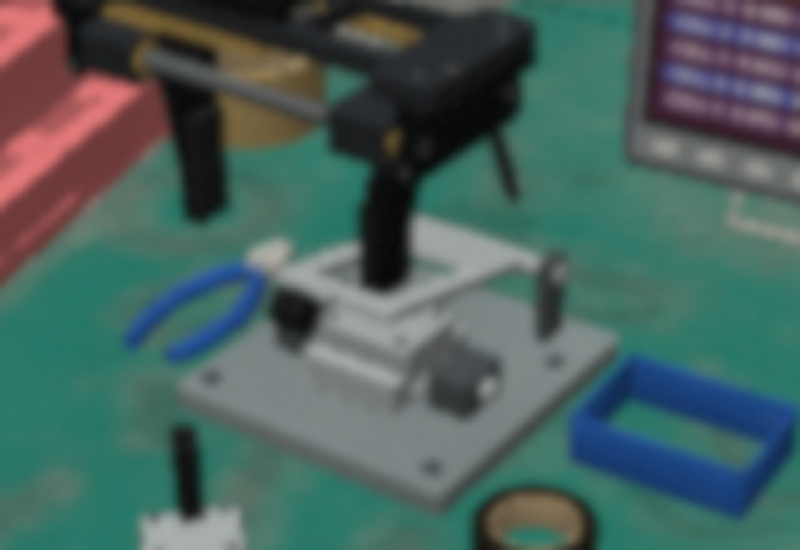

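View pics/top1.png

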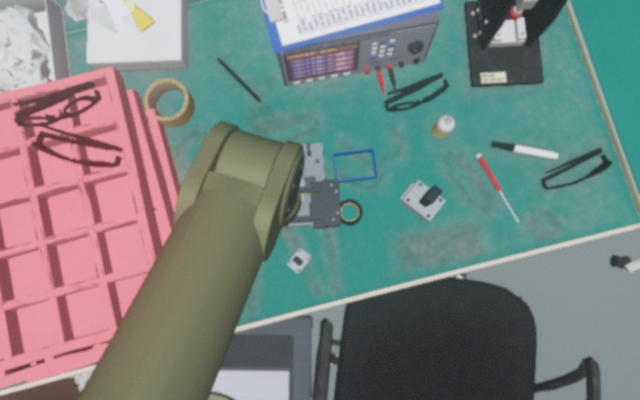

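The crop shows the open fingers straddling the knob, with tips at about (205,215) and (385,280). The knob is at (297,310), within 1 px of its prediction, so I descend and pinch.

Run:
```python
from h import *
k=knob(.22); p,o=pose([k[0],0,k[2]+.003],0,1)
env.move_l(p,o,vel=.1); print(read_time(),read_ee_pos(),read_force())
jaws.clamp(12); print(read_time(),read_opening(),read_ee_pos(),read_force())
# short test swing
for g in (.3,.4,.5):
    k=knob(g); p,o=pose([k[0],0,k[2]+.003],0,1); env.move_l(p,o,vel=.08); print(np.round(p,4),np.round(read_ee_pos(),4),read_opening(),np.round(read_force(),1),read_time())
a=viewer.capture("scene")[100:240,220:400,::-1]; cv2.imwrite("pics/c4.png",cv2.resize(a,None,fx=4,fy=4,interpolation=cv2.INTER_CUBIC))
```

```text
6.925 [ 0.45290948 -0.15795471  0.07374198] [-0.65113851  0.69364482  0.31691054]
8.0417 0.2043373242412325 [ 0.4525437  -0.15805753  0.07331906] [-0.24313158 -0.54924894 -0.11286175]
[ 0.4554 -0.1576  0.0841] [ 0.4554 -0.1578  0.0846] 0.20684246608877319 [-1.2 -0.3  0.9] 8.3333
[ 0.4601 -0.1573  0.0971] [ 0.46   -0.1574  0.0976] 0.20373380271217884 [-1.8 -0.9  2.8] 8.6583
[ 0.4662 -0.1568  0.1096] [ 0.4663 -0.1569  0.1104] 0.2066674666411177 [-3.8 -1.4  2.8] 8.9833
```

View pics/c4.png

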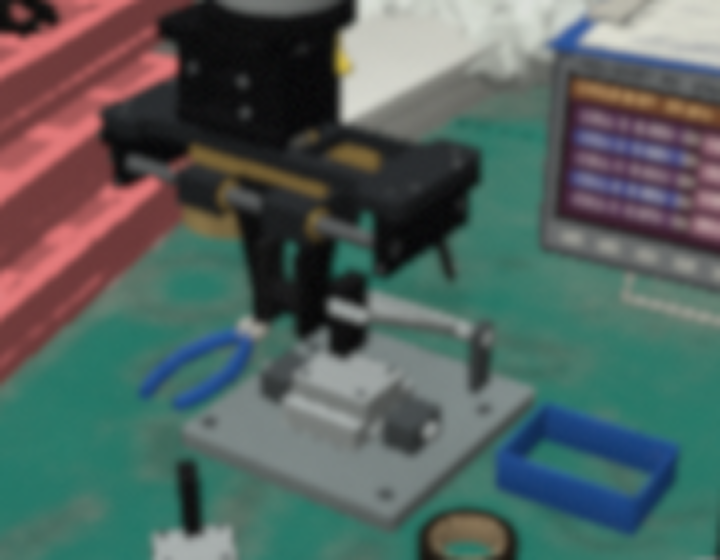

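The gate is rising with the knob held between the fingers, near (290,300). Sideways force is low, so I continue to the stop.

Run:
```python
from h import *
for g in np.r_[np.arange(.65,1.71,.15),1.76]:
    k=knob(g); p,o=pose([k[0],0,k[2]+.003],0,1); env.move_l(p,o,vel=.09)
    f=read_force(); print(round(g,2),np.round(np.array(p)-read_ee_pos(),4),round(float(read_opening()),3),np.round(f,1),round(read_time(),2))
    if np.linalg.norm(f)>20: print("stop");break
a=viewer.capture("scene")[100:240,220:400,::-1]; cv2.imwrite("pics/c5.png",cv2.resize(a,None,fx=4,fy=4,interpolation=cv2.INTER_CUBIC))
```

```text
0.65 [-0.0006 -0.0001 -0.0007] 0.202 [-3.1 -0.1  3.5] 9.42
0.8 [-0.0009 -0.0002 -0.0006] 0.209 [-1.7 -1.3  3.1] 9.8
0.95 [-0.0009 -0.0003 -0.0003] 0.205 [-0.9 -0.7  1.8] 10.18
1.1 [-0.0008 -0.0004 -0.0001] 0.203 [ 0.7  0.6 -1.1] 10.57
1.25 [-0.0006 -0.0005  0.    ] 0.205 [ 1.   1.2 -1. ] 10.95
1.4 [-0.0005 -0.0006  0.    ] 0.205 [ 1.5  0.9 -0.9] 11.33
1.55 [-0.0005 -0.0007 -0.    ] 0.202 [ 0.9  3.1 -0.3] 11.72
1.7 [-0.0004 -0.0008 -0.    ] 0.204 [1.1 5.6 1.1] 12.1
1.76 [-0.0002 -0.0008 -0.0001] 0.206 [0.7 5.9 1.7] 12.35
```

View pics/c5.png

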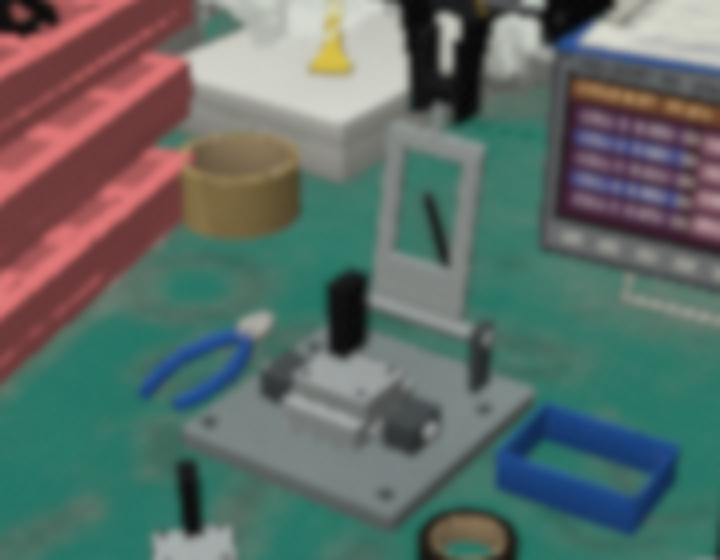

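The gate stands back at its stop. Its frame spans (385-480, 125-310), and the block's grip at (347,310) is clear. Next I release, go over the block and grasp it.

```bash
sed -i 's/N=np.array(.*/N=np.array([.518,-.1527,.079])/' h.py
python3 - <<'E'
from h import *
k=knob(1.785); p,o=pose([k[0],0.0007,k[2]+.003],0,1); env.move_l(p,o,vel=.05); print(np.round(read_force(),1))
jaws.let_go(); 
p,o=pose([k[0],0,k[2]+.05],0,1); env.move_l(p,o,vel=.15)
p,o=pose([0,0,.20],0,1); env.move_l(p,o,vel=.2); print(read_joints())
p,o=pose([0,0,.125],0,1); env.move_l(p,o,vel=.2); env.sleep(.3)
print(read_time(),np.array(p)-read_ee_pos(),read_force(),read_wrist_torque())
a=viewer.capture("scene")[100:240,220:400,::-1]; cv2.imwrite("pics/c6.png",cv2.resize(a,None,fx=4,fy=4,interpolation=cv2.INTER_CUBIC))
E
```

```text
[-1.5  4.   1.3]
[ 16.63095068   6.69604398  -3.28696057 101.99763205   0.38395534
  71.27701539 -72.2175255 ]
15.925 [-0.00087856  0.0002257  -0.00129793] [-0.33899703 -0.01351613  0.28575295] [-0.07804131  0.18481129  0.0037566 ]
```

View pics/c6.png

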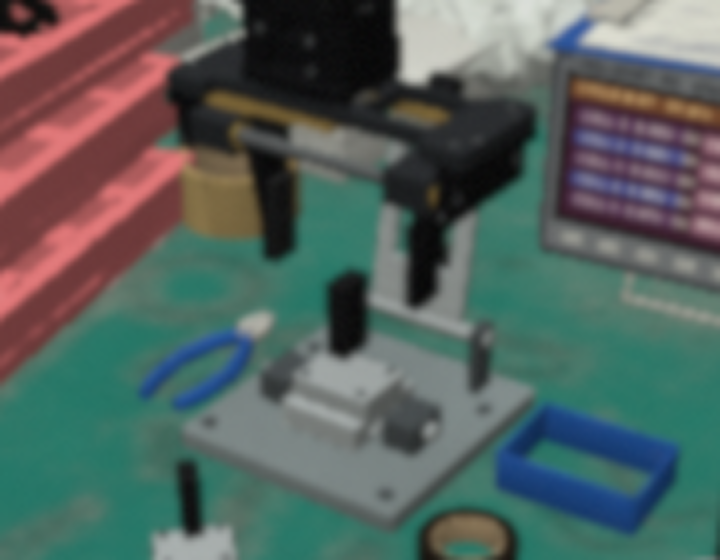

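The gate stayed back when released. The finger tips at (277,255) and (425,300) straddle the grip's top at (347,280), so I descend and clamp.

Run:
```python
from h import *
p,o=pose([0,0,.084],0,1); env.move_l(p,o,vel=.1); f0=read_force();print(read_time(),np.array(p)-read_ee_pos(),f0)
jaws.clamp(10); print(read_time(),read_opening(),np.array(p)-read_ee_pos(),read_force(),read_wrist_torque(),read_tool_rot()-o)
jaws.clamp(60); print(read_time(),read_opening(),np.array(p)-read_ee_pos(),read_force(),read_wrist_torque(),read_tool_rot()-o,o)
```

```text
16.5333 [-9.11261470e-05  5.52288672e-06 -4.24458455e-05] [-0.41598513 -0.22825754  0.25199298]
17.7 0.16234456242415052 [4.04856178e-06 1.51142855e-05 1.57066917e-05] [ 1.27977931  1.08230689 -0.07119699] [-0.10608955  0.17997965  0.00382658] [ 3.59999715e+02 -1.42959021e-04  9.62596497e-04]
17.9167 0.16081188164588767 [-2.38063329e-05  3.70336977e-05  3.83873880e-06] [ 0.04488221 -0.38430151 -0.27422877] [-0.14431219  0.09658544 -0.04960895] [ 0.00307843 -0.00180055 -0.0020696 ] [-180.0, 0.0, -85.4736334184665]
```

```bash
cat >> h.py <<'E'
def rock(th,piv,th0=0.,c0=(0.,.084)):
    """grasp point (nest y,z) after block, at tilt th0 with grasp at c0, turned to tilt th about piv (nest y,z)"""
    a=th-th0;d=np.array(c0)-piv
    return np.array(piv)+[d[0]*np.cos(a)-d[1]*np.sin(a),d[0]*np.sin(a)+d[1]*np.cos(a)]
def tool_nest():
    """actual grasp point in nest frame, tilt about nest x, and rib heights if no slip"""
    R=Ro.from_euler('xyz',read_tool_rot(),degrees=True);G=read_ee_pos()-R.apply([0,0,GR])
    Z=Ro.from_euler('z',N[2]).inv();L=Z.apply(G-np.r_[N[:2],0])
    up=Z.apply(-R.as_matrix()[:,2]);th=np.arctan2(-up[1],up[2])
    rib=lambda s:[L[1]+s*.0265*np.cos(th)+.062*np.sin(th),L[2]+s*.0265*np.sin(th)-.062*np.cos(th)]
    return L,th,rib(1),rib(-1)
def rep():
    L,th,a,b=tool_nest();print("t%.2f G"%read_time(),np.round(L*1e3,1),"th %.3f"%th,"ribL",np.round(np.array(a)*1e3,1),"ribR",np.round(np.array(b)*1e3,1),"F",np.round(read_force(),1),"T",np.round(read_wrist_torque(),2),"op %.3f"%read_opening())
def crop(n):
    a=viewer.capture("scene")[100:240,220:400,::-1]; cv2.imwrite("pics/%s.png"%n,cv2.resize(a,None,fx=4,fy=4,interpolation=cv2.INTER_CUBIC))
E
python3 - <<'E'
from h import *
rep()
for th in (.03,.06,.09,.12):
    yz=rock(th,(-.0265,.022)); p,o=pose([0,*yz],th,1); env.move_l(p,o,vel=.03); rep()
crop("c7")
E
```

```text
t17.92 G [ 0. -0. 84.] th -0.000 ribL [26.5 22. ] ribR [-26.5  22. ] F [ 0.  -0.4 -0.3] T [-0.14  0.1  -0.05] op 0.161
t18.17 G [-0.1 -2.6 84.6] th 0.029 ribL [25.7 23.4] ribR [-27.3  21.9] F [ 1.  -2.2 -2. ] T [-0.63  0.05 -0.03] op 0.157
t18.42 G [-0.1 -4.5 85.3] th 0.058 ribL [25.5 25. ] ribR [-27.4  21.9] F [ 0.1 -3.2 -2.9] T [-1.11 -0.09 -0.03] op 0.154
t18.67 G [-0.1 -6.3 86.1] th 0.088 ribL [25.6 26.6] ribR [-27.2  22. ] F [ 0.5 -3.5 -2.2] T [-1.29 -0.05  0.02] op 0.156
t18.92 G [ 0.1 -8.1 86.9] th 0.118 ribL [25.5 28.5] ribR [-27.1  22.3] F [ 0.4 -4.6 -0.5] T [-1.18  0.07 -0.03] op 0.154
```

View pics/c7.png

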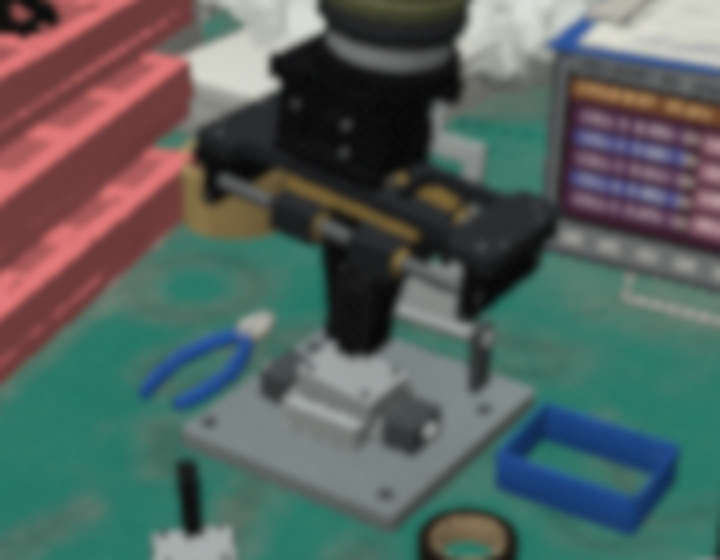

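The left side is rising and the moment has peaked. The gripper is tilted over the block at (360,340) and nothing else has moved, so I continue.

Run:
```python
from h import *
for th in (.14,.16,.18,.20,.22):
    yz=rock(th,(-.0265,.022)); p,o=pose([0,*yz],th,1); env.move_l(p,o,vel=.03); rep()
env.sleep(.15); rep()
crop("c8")
```

```text
t19.22 G [ 0.2 -9.3 87.5] th 0.138 ribL [25.5 29.8] ribR [-27.   22.4] F [-0.2 -4.6  2.2] T [-1.22  0.18  0.08] op 0.157
t19.47 G [ -0.1 -10.2  87.4] th 0.159 ribL [25.8 30.4] ribR [-26.6  22. ] F [-0.9 -4.5  0.4] T [-1.33  0.27 -0.01] op 0.156
t19.72 G [ -0.2 -10.8  87.5] th 0.180 ribL [26.4 31.2] ribR [-25.8  21.7] F [-0.7 -2.5 -1.3] T [-1.03  0.2   0.04] op 0.155
t19.97 G [ -0.1 -12.   87.7] th 0.201 ribL [26.4 32.3] ribR [-25.5  21.7] F [ 0.5 -1.8 -2.4] T [-0.81  0.16 -0.03] op 0.159
t20.22 G [ -0.1 -13.3  88. ] th 0.221 ribL [26.1 33.3] ribR [-25.6  21.7] F [-0.8  0.3 -2.4] T [-0.5   0.15 -0.  ] op 0.153
t20.37 G [ -0.1 -13.2  88.1] th 0.221 ribL [26.2 33.4] ribR [-25.5  21.8] F [-0.2  0.9 -3.5] T [-0.55  0.04  0.01] op 0.156
```

View pics/c8.png

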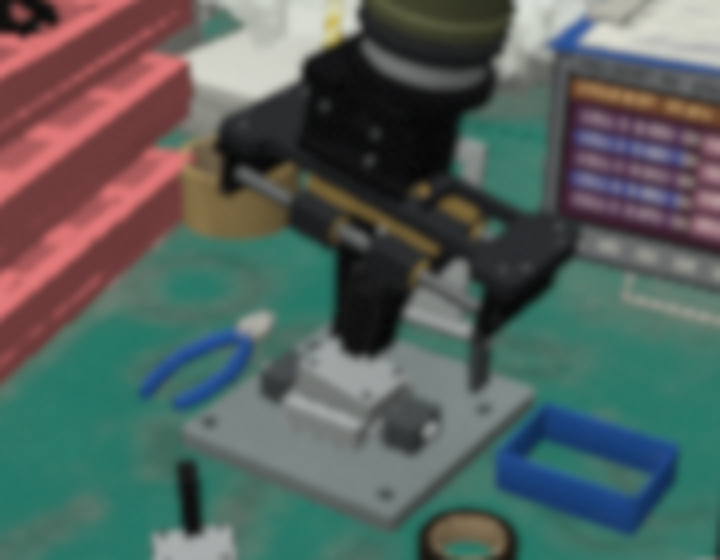

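```bash
cat >> h.py <<'E'
def overlay(name,ths,L=None,dpx=(0,0)):
    im=viewer.capture("scene");f=8;x0,y0=270,170
    a=cv2.resize(im[y0:y0+60,x0:x0+80,::-1],None,fx=f,fy=f,interpolation=cv2.INTER_CUBIC)
    G,th,_,_=tool_nest();cols=[(0,0,255),(0,255,0),(255,0,0)]
    for t,c in zip(ths,cols):
        P=[]
        for x,y,z in [(-.02,.026,-.038),(.02,.026,-.038),(.02,-.026,-.038),(-.02,-.026,-.038),(-.02,.026,-.038),(-.02,.026,-.068),(-.02,-.026,-.068),(-.02,-.026,-.038)]:
            P.append([G[0]+x,G[1]+y*np.cos(t)-z*np.sin(t),G[2]+y*np.sin(t)+z*np.cos(t)])
        q=(proj("scene",w(N,P))+dpx-[x0,y0]+.5)*f-.5
        cv2.polylines(a,[np.round(q).astype(int)],False,c,1)
    cv2.imwrite("pics/%s.png"%name,a)
E
python3 - <<'E'
from h import *
overlay("o1",[.22,.12])
E
```

```text
(no output)
```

View pics/o1.png

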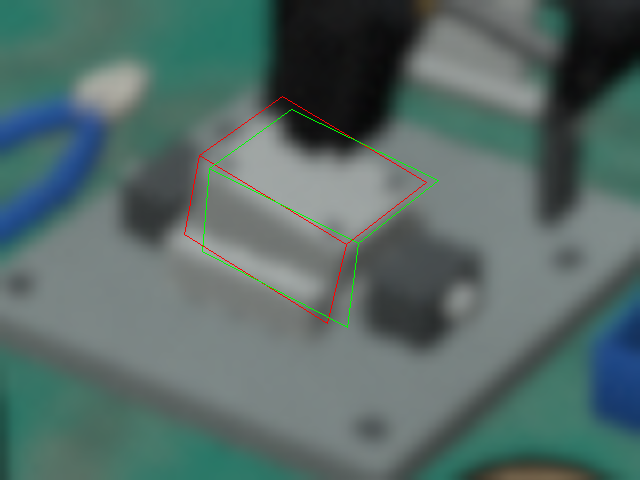

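Run:
```python
from h import *
ims=np.mean([viewer.capture("scene").astype(float) for _ in range(4)],0)
a=ims[180:215,285:330,::-1]; a=np.clip((a-40)*1.3,0,255).astype(np.uint8)
cv2.imwrite("pics/o2.png",cv2.resize(a,None,fx=16,fy=16,interpolation=cv2.INTER_CUBIC)); rep()
```

```text
t20.67 G [ -0.  -13.9  88.3] th 0.220 ribL [25.5 33.5] ribR [-26.2  22. ] F [-0.1 -0.5 -2.7] T [-0.44  0.08  0.02] op 0.158
```

View pics/o2.png

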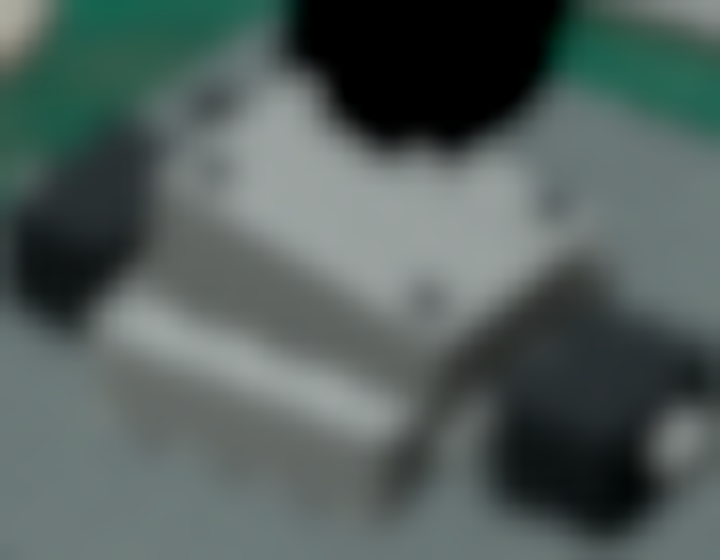

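Run:
```python
from h import *
G=tool_nest()[0]
s=lambda P:(lambda q:(q[1]-q[0])[1]/(q[1]-q[0])[0])(proj("scene",w(N,P)))
print("level",s([[-.021,.02,.034],[-.021,-.02,.034]]))
for t in (0,.1,.14,.18,.2,.22,.25):
    P=[[G[0]-.02,G[1]+y*np.cos(t)+.038*np.sin(t),G[2]+y*np.sin(t)-.038*np.cos(t)] for y in(.026,-.026)]
    print(t,round(s(P),3))
# measured top-edge: dark/bright boundary by column from fresh image
im=np.mean([viewer.capture("scene").astype(float).mean(2) for _ in range(4)],0)
im=cv2.resize(im,None,fx=4,fy=4,interpolation=cv2.INTER_CUBIC)
def edge(c0,c1,line,sg):
    pts=[]
    for c in np.arange(c0,c1,.5):
        r=line(c);rows=np.arange(r-2.5,r+2.5,.25)
        v=np.array([im[int(round((rr+.5)*4-.5)),int(round((c+.5)*4-.5))] for rr in rows]);d=sg*np.gradient(v)
        pts.append((c,np.sum(rows*np.clip(d,0,None)**2)/np.sum(np.clip(d,0,None)**2)))
    pts=np.array(pts);return np.polyfit(pts[:,0],pts[:,1],1),pts
px=lambda a,b:(a/16-.5+285,b/16-.5+180)
def L(a,b):
    (x0,y0),(x1,y1)=px(*a),px(*b);return lambda c:y0+(y1-y0)/(x1-x0)*(c-x0)
f,pt=edge(px(215,0)[0],px(400,0)[0],L((220,215),(400,320)),-1);print("top edge slope",f[0])
f,pt=edge(px(150,0)[0],px(390,0)[0],L((140,290),(410,400)),1);print("cheek slope",f[0])
```

```text
level 0.38921098470912185
0 0.38
0.1 0.484
0.14 0.526
0.18 0.568
0.2 0.589
0.22 0.611
0.25 0.644
top edge slope 0.5522835178016505
cheek slope 0.4003503857506063
```

The top edge in the image puts the block at about 0.165 rad while the tool is at 0.22, so the grip has slipped slightly in the pads. I tilt further for a clear margin.

```bash
cat >> h.py <<'E'
def meas(n=4):
    """block tilt from slope of its front top edge (scene)"""
    im=np.mean([viewer.capture("scene").astype(float).mean(2) for _ in range(n)],0)
    return im
E
python3 - <<'E'
from h import *
for th in (.24,.26,.28,.30):
    yz=rock(th,(-.0265,.022)); p,o=pose([0,*yz],th,1); env.move_l(p,o,vel=.03); rep()
env.sleep(.1)
ims=np.mean([viewer.capture("scene").astype(float) for _ in range(3)],0); np.save("im.npy",ims)
a=ims[180:215,285:330,::-1]; a=np.clip((a-40)*1.3,0,255).astype(np.uint8)
cv2.imwrite("pics/o3.png",cv2.resize(a,None,fx=16,fy=16,interpolation=cv2.INTER_CUBIC)); rep()
E
```

```text
t21.12 G [  0.1 -15.3  88.5] th 0.241 ribL [25.2 34.6] ribR [-26.3  22. ] F [ 0.6  1.  -2.3] T [-0.14  0.06 -0.01] op 0.154
t21.37 G [  0.1 -16.6  88.7] th 0.261 ribL [25.  35.7] ribR [-26.2  22. ] F [ 0.4  2.3 -2.1] T [ 0.    0.06 -0.03] op 0.155
t21.62 G [  0.2 -17.9  89. ] th 0.281 ribL [24.8 36.7] ribR [-26.2  22.1] F [ 0.7  4.  -0.7] T [ 0.25  0.02 -0.03] op 0.159
t21.87 G [  0.1 -19.1  89.1] th 0.301 ribL [24.5 37.8] ribR [-26.1  22.1] F [ 0.   4.1 -0.7] T [ 0.45  0.07 -0.06] op 0.158
t22.12 G [  0.1 -19.1  89.1] th 0.300 ribL [24.6 37.7] ribR [-26.1  22.1] F [ 1.1  4.5 -1.1] T [0.54 0.   0.  ] op 0.156
```

View pics/o3.png

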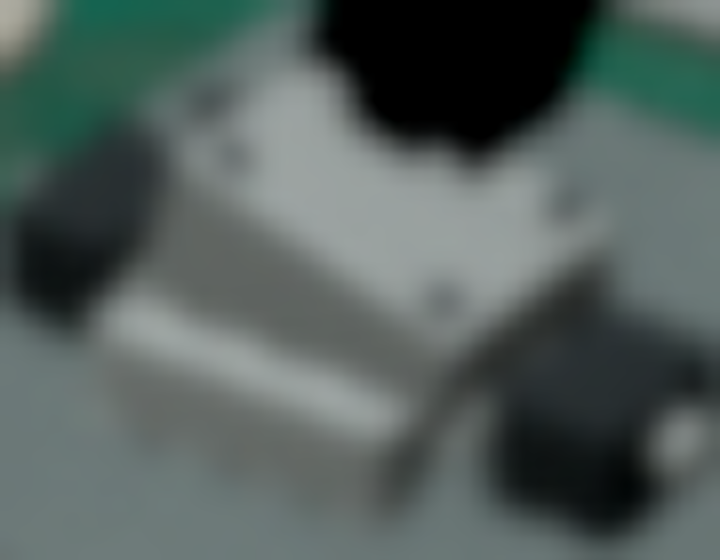

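```bash
cat > edge.py <<'E'
from h import *
def tilt(ims,a,b):
    """a,b: ends of front top edge in 16x crop px"""
    im=cv2.resize(ims.mean(2),None,fx=4,fy=4,interpolation=cv2.INTER_CUBIC)
    px=lambda a,b:(a/16-.5+285,b/16-.5+180)
    (x0,y0),(x1,y1)=px(*a),px(*b);pts=[]
    for c in np.arange(x0,x1,.5):
        r=y0+(y1-y0)/(x1-x0)*(c-x0);rows=np.arange(r-2.5,r+2.5,.25)
        v=np.array([im[int(round((rr+.5)*4-.5)),int(round((c+.5)*4-.5))] for rr in rows]);d=np.clip(-np.gradient(v),0,None)**2
        pts.append((c,np.sum(rows*d)/np.sum(d)))
    pts=np.array(pts);s=np.polyfit(pts[:,0],pts[:,1],1)[0]-.011
    G=tool_nest()[0];ts=np.arange(-.2,.4,.01);S=[]
    for t in ts:
        q=proj("scene",w(N,[[G[0]-.02,G[1]+y*np.cos(t)+.038*np.sin(t),G[2]+y*np.sin(t)-.038*np.cos(t)] for y in(.026,-.026)]))
        S.append((q[1]-q[0])[1]/(q[1]-q[0])[0])
    return s,np.interp(s,S,ts)
E
python3 -c "
from edge import *
print(tilt(np.load('im.npy'),(200,185),(425,328)),tilt(np.load('im.npy'),(240,210),(400,312)))"
```

```text
(np.float64(0.6134125565445452), np.float64(0.22303311771025294)) (np.float64(0.6536776533438933), np.float64(0.25988232587168547))
```

The left side is clearly over, with block tilt about 0.24 rad and left rib about 34 mm. The moment has reversed, which agrees. Next I recentre sideways to unload the right roller, then turn back about the left rib.

```bash
cat >> h.py <<'E'
def bl(phi,s,yl,zl):
    g=np.array([yl-.0265*np.cos(phi)-.062*np.sin(phi),zl-.0265*np.sin(phi)+.062*np.cos(phi)])
    return pose([0,*g],phi+s,1)
E
python3 - <<'E'
from h import *
s=.06
p,o=bl(.24,s,.0245,.0345); env.move_l(p,o,vel=.03); rep()
for phi in (.21,.18,.15,.12):
    p,o=bl(phi,s,.0255,.0345); env.move_l(p,o,vel=.03); rep()
ims=np.mean([viewer.capture("scene").astype(float) for _ in range(3)],0); np.save("im.npy",ims)
a=ims[180:215,285:330,::-1]; a=np.clip((a-40)*1.3,0,255).astype(np.uint8)
cv2.imwrite("pics/o4.png",cv2.resize(a,None,fx=16,fy=16,interpolation=cv2.INTER_CUBIC)); rep()
E
```

```text
t22.38 G [ -0.1 -17.5  88.5] th 0.297 ribL [26. 37.] ribR [-24.7  21.4] F [ 0.  -0.5 -2.1] T [-0.76  0.07 -0.01] op 0.159
t22.63 G [ -0.1 -12.9  89.5] th 0.270 ribL [29.2 36.8] ribR [-21.9  22.7] F [-0.3 -0.5 -3.3] T [-0.59  0.08 -0.02] op 0.157
t22.88 G [ -0.1 -11.3  90.7] th 0.241 ribL [29.2 36.8] ribR [-22.3  24.2] F [-0.2 -1.  -3.2] T [-0.55  0.13  0.01] op 0.157
t23.13 G [ 0.  -9.6 91.9] th 0.211 ribL [29.3 36.8] ribR [-22.5  25.7] F [-0.1 -0.6 -3. ] T [-0.51  0.18  0.  ] op 0.156
t23.38 G [ 0.1 -8.1 93. ] th 0.180 ribL [29.1 36.8] ribR [-23.   27.2] F [-0.3 -1.  -3.4] T [-0.39  0.13 -0.  ] op 0.158
t23.53 G [-0.2 -9.  92.8] th 0.180 ribL [28.1 36.6] ribR [-24.   27.1] F [-0.2 -0.2 -3.7] T [-0.45  0.11  0.03] op 0.153
```

View pics/o4.png

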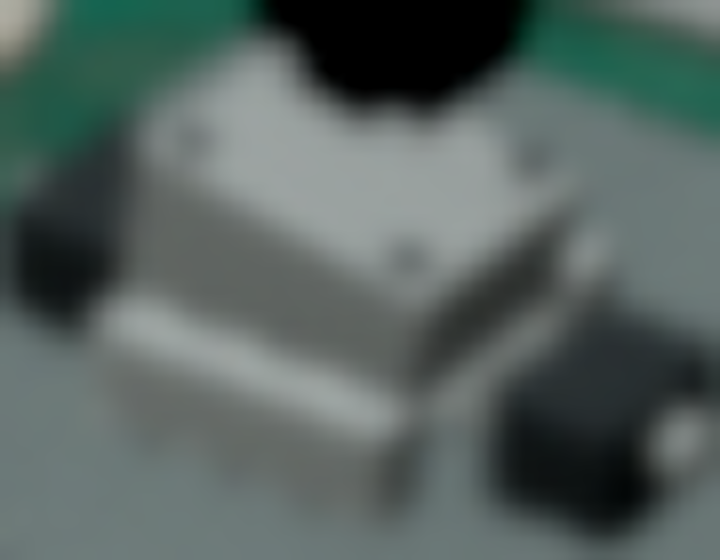

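The right rib is rising almost without load (only about 3.4 N of weight on the wrist), and the picture puts the block tilt at about 0.12 rad. I level it off low between the posts.

Run:
```python
from h import *
s=.06
for phi,yl,zl in ((.09,.0265,.0355),(.06,.0265,.0365),(.03,.0265,.037),(.0,.0265,.038)):
    p,o=bl(phi,s,yl,zl); env.move_l(p,o,vel=.03); rep()
env.sleep(.2)
ims=np.mean([viewer.capture("scene").astype(float) for _ in range(3)],0); np.save("im.npy",ims)
a=ims[180:215,285:330,::-1]; a=np.clip((a-40)*1.3,0,255).astype(np.uint8)
cv2.imwrite("pics/o5.png",cv2.resize(a,None,fx=16,fy=16,interpolation=cv2.INTER_CUBIC)); rep()
```

```text
t23.78 G [ 0.2 -5.2 95.1] th 0.150 ribL [30.2 37.7] ribR [-22.2  29.8] F [ 0.5 -0.1 -2.4] T [-0.35  0.1  -0.05] op 0.157
t24.03 G [ 0.2 -3.4 97. ] th 0.121 ribL [30.3 38.6] ribR [-22.3  32.2] F [-0.8 -0.3 -3.3] T [-0.3   0.1  -0.07] op 0.154
t24.28 G [ 0.1 -1.4 98.2] th 0.091 ribL [30.6 38.9] ribR [-22.2  34.1] F [-0.4  0.2 -2.7] T [-0.29  0.14 -0.04] op 0.155
t24.53 G [  0.2   0.5 100.1] th 0.061 ribL [30.7 39.8] ribR [-22.2  36.6] F [ 0.1 -0.4 -3. ] T [-0.17  0.13 -0.02] op 0.155
t24.88 G [-0.1 -0.2 99.9] th 0.060 ribL [29.9 39.6] ribR [-23.   36.4] F [-0.6 -0.2 -3.3] T [-0.2   0.17 -0.02] op 0.155
```

View pics/o5.png

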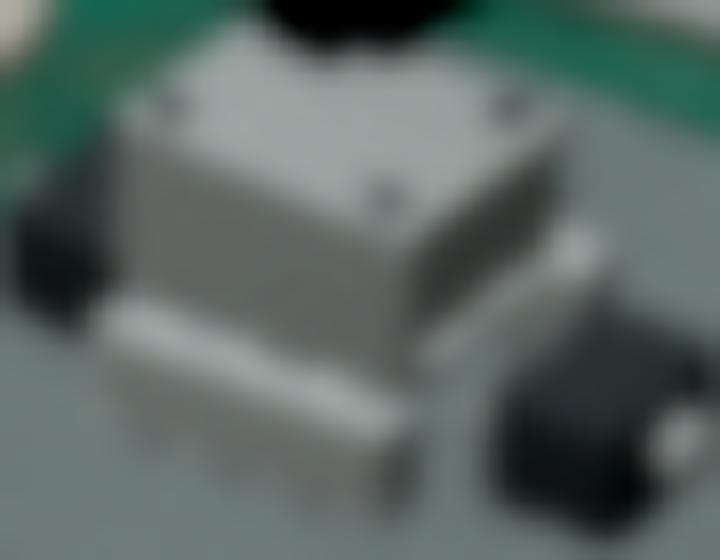

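The block looks level: its top edge runs (135,140)→(400,240), slope 0.38 against 0.39 expected. It hangs free with a steady weight of about 3 N and ribs at about 38 mm. Next I lift it straight up.

Run:
```python
from h import *
s=.06
p,o=bl(0,s,.0265,.038+.0285); env.move_l(p,o,vel=.04); env.sleep(.5); rep()
for n in ["scene","top"]: cv2.imwrite(f"pics/{n}9.png",viewer.capture(n)[:,:,::-1])
a=cv2.imread("pics/scene9.png")[100:240,220:400]; cv2.imwrite("pics/c9.png",cv2.resize(a,None,fx=4,fy=4,interpolation=cv2.INTER_CUBIC))
b=cv2.imread("pics/top9.png")[110:290,200:460]; cv2.imwrite("pics/c10.png",cv2.resize(b,None,fx=3,fy=3,interpolation=cv2.INTER_CUBIC))
overlay("o6",[0.,.06])
```

```text
t26.24 G [ -0.    0.  128.5] th 0.060 ribL [30.2 68.2] ribR [-22.7  65. ] F [-0.6  0.8 -3.4] T [-0.16  0.17  0.01] op 0.155
```

View pics/c9.png

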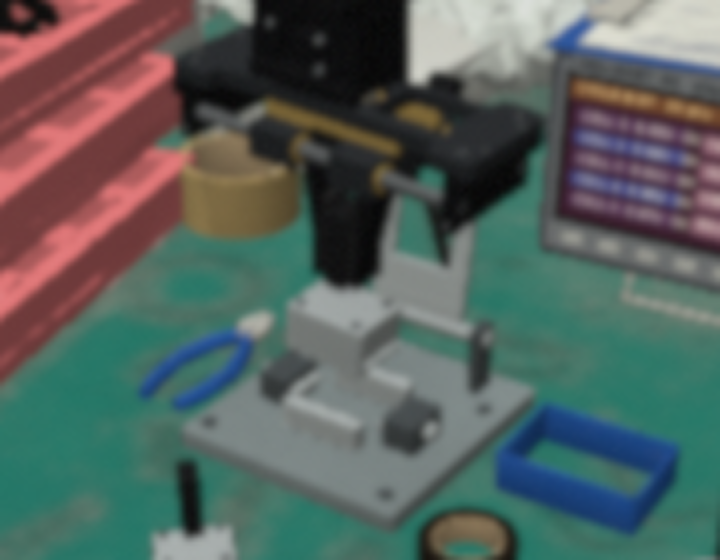

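View pics/o6.png

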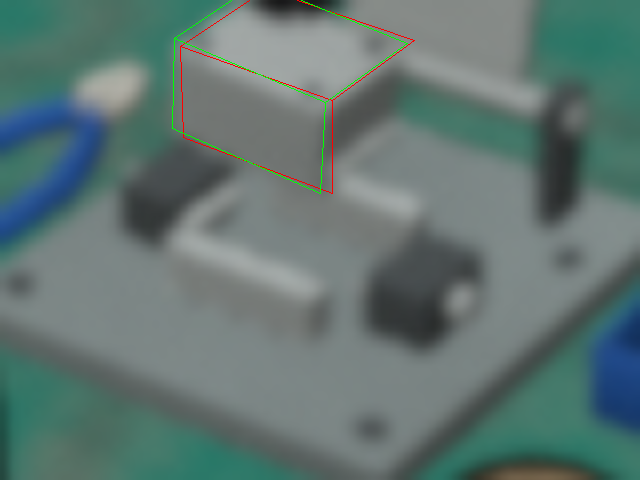

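View pics/c10.png

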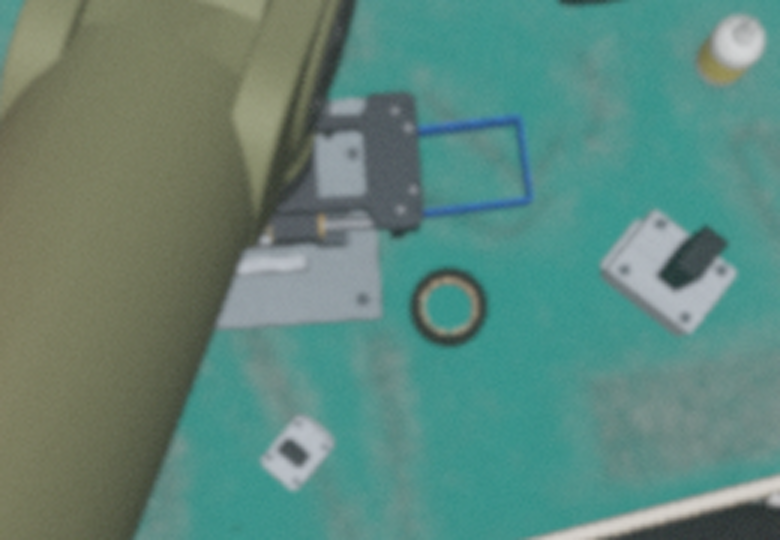

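The block is level above the nest: the level overlay fits its box at (180-335, 45-190). The gate still leans back, and the bin, tape and cutters have not visibly moved. Handing in.

Run:
```python
from h import *
rep(); env.finish_job(); print(read_time())
```

```text
t26.39 G [  0.    0.  128.5] th 0.060 ribL [30.2 68.2] ribR [-22.7  65. ] F [-0.3  0.4 -3.7] T [-0.17  0.14  0.07] op 0.162
the job is handed in; nothing more can be done
the job is handed in; nothing more can be done
```

I swung the gate back to its stop, rocked the block out one side at a time, and handed the job in at about 26 s. The block was still held level above the nest; `env.finish_job()` gave no verdict.

- **Gate:** I pinched the knob and swung it gently to about 1.78 rad. It stayed there after I let go and still leaned back in the last picture.
- **Rocking:** The left side came up first, with the block tipped about 0.24 rad and the left rib at about 34 mm. I then moved the block a few millimetres to the left. That let the right rib come up with almost no resistance, and I levelled the block with both ribs at about 38 mm, between the posts. No jump showed in the readings between moves.
- **Final position:** The grasp point stood over the nest's middle and the block's centre was about 106 mm above the table. The picture showed the block level to within a few hundredths of a radian. The wrist carried about 3.5 N, which fits the block's weight alone. The bin, tape and cutters showed no movement in the pictures.

**What disagreed:**
- The grip turned about 0.06 rad in the pads during rocking, so at the end the tool was at 0.06 rad while the block was level. I set the tool's tilt to allow for this.
- The scene camera alone put the nest about 5 mm off from the top camera. The position I used rested mostly on the top view, and the low sideways force when I pinched the knob and the grip confirmed it sideways (along y).

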